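# Clear the hob, refit its knob and hold it pressed

## Task

Get the little gas hob ready to light: first put both broken pieces of coconut shell that lie on its top into the green scrap tub and leave the tub standing upright. Then pick up the black knob, turn it so that the flat in its bore matches the flat of the brass tap shaft, push it fully home on the shaft, and press it on down against the tap's spring. Finish while still holding the knob pressed well down, and leave the steel bowl and the gas lighter where they are.

Things in the scene. Friction and masses are not known exactly. Their poses are not given: they have to be found in the camera images.
- hob: Single-burner gas hob, fixed; steel deck 280 (x) x 320 (y) mm, its top face 60 mm above the worktop. Origin: centre of its underside, on the worktop. The burner with its four-armed pan support (36 mm above the deck, 85 mm round its centre) is centred 60 mm to +y; the tap shaft stands upright at x -10, y -105 mm. The shaft turns stiffly (0.5 N m); its flat faces differently each run.
- shaft_tip (a point): Centre of the top end of the upright brass D-shaft of the gas tap, on its axis; z up. The shaft is 12 mm in diameter with one flat along it, 3 mm from the axis on the +x side (this frame's x is the flat's outward normal). The end is chamfered 2 mm. Unpressed, the tip stands 28 mm above the deck, 88 mm above the worktop. The knob is home when its origin is 16 mm below this point.
- shaft (a joint): How far the tap shaft is pressed down, m: 0 = up (at rest, as every run starts), 0.008 = stop. A spring pushes it back up: about 3 N to start, 6.7 N at 5 mm, 8.8 N at the stop. Pressed well down means beyond 5 mm.
- knob: Black hob knob, 60 g, standing on the worktop bore down. Origin: centre of its underside; z up. Round skirt 48 mm wide, 20 mm high; on it a bar grip 40 mm long (x), 14 mm wide (y), 20 mm tall, so 40 mm high overall. +x is the pointer: white line on the bar's top and end. D-shaped bore in the underside: 14 mm wide, 16 mm deep, its flat 4 mm from the axis on the +x side, mouth widened 1.2 mm.
- knob_pointer (a point): The top outer end of the knob's pointer, 20 mm along the knob's +x, 40 mm above its underside. The knob fits the shaft only when the pointer points the way the shaft's flat faces, within about 10 degrees. Home but unpressed, its underside is still 12 mm above the deck; pressing on pushes the shaft down with it.
- scrap_tub: Loose round green open tub, 82 mm high, 123 mm across the rim, 100 mm across the foot, wall 3 mm, floor 4 mm thick, 350 g. Origin: centre of its underside.
- shell_a: Broken piece of coconut shell lying on the hob's deck, cream underneath and dark brown on top: 42 mm long (x), 28 mm wide (y), 16 mm thick, with upright long sides up to 11 mm and a narrower top; 25 g. Origin: centre of its underside.
- shell_b: A second such piece of coconut shell, the same size, on the hob's deck at the other side (front or rear) of the shaft. Origin: centre of its underside.
- katori_b: Small steel bowl, 104 mm across, 42 mm high, a bystander behind the knob and tub. Origin: centre of its underside.
- gas_lighter: Blue gas lighter, 235 mm long (x), 24 mm wide, 17 mm high, a bystander lying left of the hob. Origin: centre of its underside.

How it is judged:
By the outcome, as a careful person would: the job done as asked, in the order asked, and still so for the second after the job is handed in, while the arm keeps its last pose, push and grip.
It also fails if it takes over 72 s, if anything falls off the work surface, if the arm or the gripper's body presses on something with over 40 N, if the wrist force passes 120 N, or if a joint passes its speed limit or range.

## Robot

A 6-joint arm with a two-finger parallel gripper is mounted at the origin on a cart in front of the work surface, level with it; the furniture and walls round the work are solid. World frame = base frame: x ahead of the robot, y to its left, z up, the work surface at z = 0. Lengths are in mm, angles in rad, forces in N, time in s.
With the tool pointing down it reaches from about 350 to 875 mm from the base axis. Payload 4.2 kg.
Tool frame: the origin (TCP) lies between the finger pads; the fingertips stand 25 mm ahead of it and the grasp point (between the pads) lies 6 mm ahead of it; z points along the fingers, y is the line along which they close (so a half turn about z gives the same grasp; the last joint's range is limited). The gripper opens to 85 mm and grips with 20 to 120 N. Pads are 22 mm wide; open, the fingers measure 114 mm over their backs; the gripper's body (76 mm by 85 mm) begins 54 mm behind the grasp point. The pads swing forward as they close: fully open they stand 13 mm farther back than shut.
Start: joints at [1.383, 0.385, 0.008, 0, -1.194, -0.259], TCP at [270.018, 563.64, 256.312] pointing down, gripper open.
Joint ranges: [-3.14, 3.14], [-1.21, 2.06], [-1.07, 1.41], [-3.16, 2.05], [-2.99, -0.16], [-3.1, 3.1]. Speed limits (rad/s): [2.79, 2.79, 3.14, 3.14, 3.14, 3.14].

## Interface

Orientations are given as a unit quaternion [x, y, z, w].
In Python, from bench import arm gives the robot as it stands.
- The arm moves only by the shell command python3 -m pendant 'ROWS'. ROWS is JSON, a list of rows, each a list of 7 numbers: the shift along the tool's x, y, z in m, then the turn, a rotation vector about the tool's x, y, z in degrees, then the finger opening in m, from 0 to 0.0854. In form: [[x, y, z, wx, wy, wz, fingers], ...]. A call has 1 to 12 rows; each row shifts and turns the commanded pose from where the row before left it, along the tool's axes as they then stand; what a row does not reach is not made up. A row lasts 1/10 s, in which the tool goes at most 50 mm and 8.59 degrees, less where a joint would pass 70% of its speed; a pose out of reach is approached as far as the arm can. A call is refused whole if a number of a shift passes 0.05 or a number of a turn 8.59, either way. A call with a gripper value outside its range is refused whole. The fingers move at their own pace and stop on an object; the grip force is fixed at half the most. Time passes only in rows, so rows that do not move let the fingers close. It gives the time, the measured TCP pose, the force, the opening and the grip force at its end, in the units of the state.
- arm.read_state(): the state, without advancing time (a new reading comes with each control period).
- arm.get_image(name): name is "scene" or "top"; returns a dict with "image" (420x560x3 uint8, red, green, blue), "fx", "fy", "cx", "cy" (pixels), "xyz" and "rotation" of the camera in the world. Camera axes: x right, y down, z forward; pixel columns grow to the right and rows downward; lengths in mm; the calibration is good to about 2 mm. A picture is of the moment at which its call begins. There is no depth.
- arm.job_done(): hands the job in; it is judged then, once.
The state is a dict: "clock": time; "joints": joint angles; "joint_vel": joint speeds; "joint_efforts": joint torques, N m; "position": TCP position; "ee_rot": TCP orientation; "contact_force": force on the tool from outside, world axes, zero at the start; "wrist_torque": the same for the moment, N m; "gripper_width": finger opening in mm; "grasp_force": force on a finger pad.
Only numpy, scipy, OpenCV 4.12 (cv2) and the standard library are available. Lean on these libraries where they do the work, as an engineer would, in place of code of your own. Each camera call takes 0.05 s, during which the arm holds its last target. There are 200 camera calls.

## Working session

There is one attempt and no reset: what is moved stays moved. The work goes in short steps, Python scripts to look and compute and a shell command to move; the robot and the scene stay as the last step left them, time stands still between calls to the robot, and variables do not carry over. Pictures are saved under pics/ and viewed, at most 10 in all, crops included, and the job is handed in when it is done.

```bash
mkdir -p pics
python3 - <<'E'
from bench import arm
import cv2,json
for n in("scene","top"):
    d=arm.get_image(n); cv2.imwrite(f"pics/{n}0.png",d["image"][:,:,::-1])
    print(n,d["fx"],d["fy"],d["cx"],d["cy"],d["xyz"],d["rotation"])
s=arm.read_state();print(s)
E
```

```text
scene 399.2197789773176 399.2197789773176 287.10316368078827 214.82396935065327 [ -25.47241824 -631.65188816  887.76090278] [ 0.85533077 -0.32615013  0.14659623 -0.37489321]
top 528.2491076347249 528.2491076347249 273.36616779983945 211.02151596841506 [ 436.87662246   56.27204571 1836.01039549] [ 0.71177215 -0.70136874  0.0276136  -0.02645342]
{'clock': 0.1, 'joints': array([ 1.38257559e+00,  3.85477913e-01,  6.77763705e-03, -4.27841269e-04,
       -1.19399646e+00, -2.58595812e-01]), 'joint_vel': array([ 0.00111156, -0.00248581,  0.00391381,  0.00279853, -0.00034613,
       -0.00089684]), 'joint_efforts': array([-3.52616762e-04, -3.93321741e+01,  1.88928258e+01,  4.19785872e+00,
       -2.59415712e-03,  3.64212553e-06]), 'position': array([269.84407358, 563.2302763 , 255.3389668 ]), 'ee_rot': array([ 9.75130053e-01, -2.21631311e-01, -1.65287043e-04,  9.56610564e-04]), 'contact_force': array([ 0.16347772,  0.30090706, -0.54199294]), 'wrist_torque': array([ 0.00310434, -0.03367256,  0.01553457]), 'grasp_force': 0.0, 'gripper_width': 85.36396044562423}
```

View pics/top0.png

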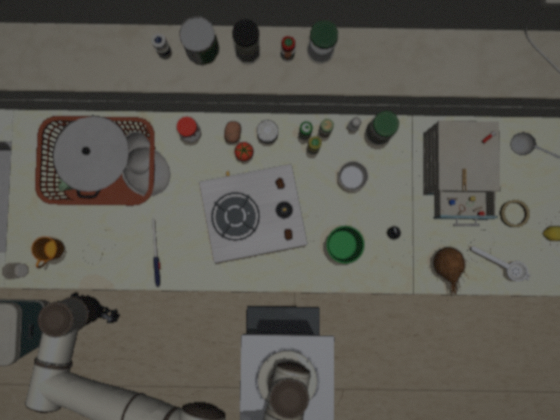

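View pics/scene0.png

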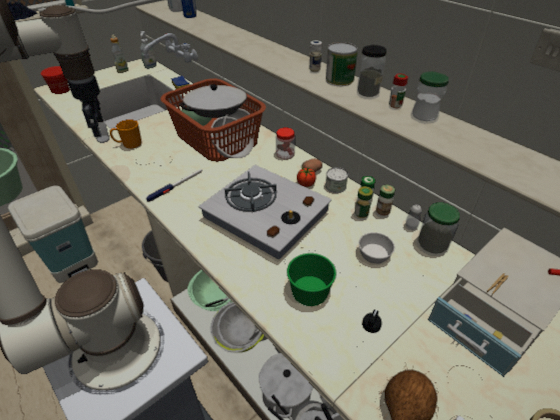

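The top view shows the shells at about (280,184) and (289,234), the shaft at (284,210), the knob at (393,232), the tub at (345,244) and the bowl at (351,177). Next I'll enlarge the small items.

```bash
cat > h.py <<'E'
from bench import arm
import cv2,numpy as np
from scipy.spatial.transform import Rotation as R
def ray(d,u,v):
    r=R.from_quat(d["rotation"]).apply([(u-d["cx"])/d["fx"],(v-d["cy"])/d["fy"],1.0]); return np.array(d["xyz"]),r
def onplane(d,u,v,z):
    o,r=ray(d,u,v); return o+r*(z-o[2])/r[2]
def proj(d,p):
    c=R.from_quat(d["rotation"]).inv().apply(np.array(p)-d["xyz"]); return c[0]/c[2]*d["fx"]+d["cx"],c[1]/c[2]*d["fy"]+d["cy"]
def crop(im,u,v,w,h,s): return cv2.resize(im[v-h//2:v+h//2,u-w//2:u+w//2,::-1],(w*s,h*s),interpolation=cv2.INTER_CUBIC)
E
python3 - <<'E'
from h import *
t=arm.get_image("top");s=arm.get_image("scene")
a=[crop(t["image"],284,209,50,70,8)[:560],crop(t["image"],393,232,30,30,8),crop(s["image"],291,216,70,50,8)]
hsv=cv2.cvtColor(t["image"],cv2.COLOR_RGB2HSV)
b=np.zeros((600,800,3),np.uint8)
def put(i,x,y): b[y:y+i.shape[0],x:x+i.shape[1]]=np.clip(i.astype(int)*2 ,0,255)
put(crop(t["image"],284,209,50,72,8),0,0)
put(crop(t["image"],393,232,30,30,8),400,0)
put(crop(s["image"],372,320,40,40,8)[:240,:160],640,0) 
put(crop(s["image"],290,217,66,56,6),400,250)
cv2.imwrite("pics/c1.png",b)
# masks
I=t["image"]
for name,lo,hi,(x0,x1,y0,y1),z in [("shells",(0,80,20),(25,255,130),(265,300,170,245),68),("tub",(55,120,30),(85,255,255),(320,370,220,270),82),("dark",(0,0,0),(180,255,70),(380,405,220,245),20)]:
    m=cv2.inRange(hsv,lo,hi); k=np.zeros_like(m);k[y0:y1,x0:x1]=m[y0:y1,x0:x1]
    for c in cv2.findContours(k,cv2.RETR_EXTERNAL,cv2.CHAIN_APPROX_NONE)[0]:
        if len(c)<8: continue
        (u,v),wh,an=cv2.minAreaRect(c); print(name,u,v,wh,an,cv2.contourArea(c),onplane(t,u,v,z).round(1))
# hob: bright deck
for n,(u,v) in dict(hobTL=(200,182),hobTR=(292,166),hobBR=(304,246),hobBL=(213,262)).items(): print(n,onplane(t,u,v,60).round(1))
print("shaft",onplane(t,284,210,88), "bowl",onplane(t,351,177,42))
E
```

```text
shells 287.5 234.0 (8.0, 5.0) 90.0 32.5 [496.    5.9  68. ]
shells 284.0 209.5 (3.0, 2.0) 90.0 5.5 [578.   18.7  68. ]
shells 279.5 183.0 (8.0, 5.0) 90.0 31.5 [667.4  35.1  68. ]
tub 344.7500305175781 244.25003051757812 (33.941123962402344, 34.64822769165039) 45.0 934.5 [ 464.3 -183.9   82. ]
dark 393.5 232.5 (11.0, 13.0) 90.0 118.0 [ 508.1 -359.9   20. ]
hobTL [667.8 304.1  60. ]
hobTR [727.2  -6.6  60. ]
hobBR [456.8 -50.1  60. ]
hobBL [398.9 253.8  60. ]
shaft [574.76814921  19.1393962   88.        ] bowl [ 695.12919467 -209.75404561   42.        ]
```

View pics/c1.png

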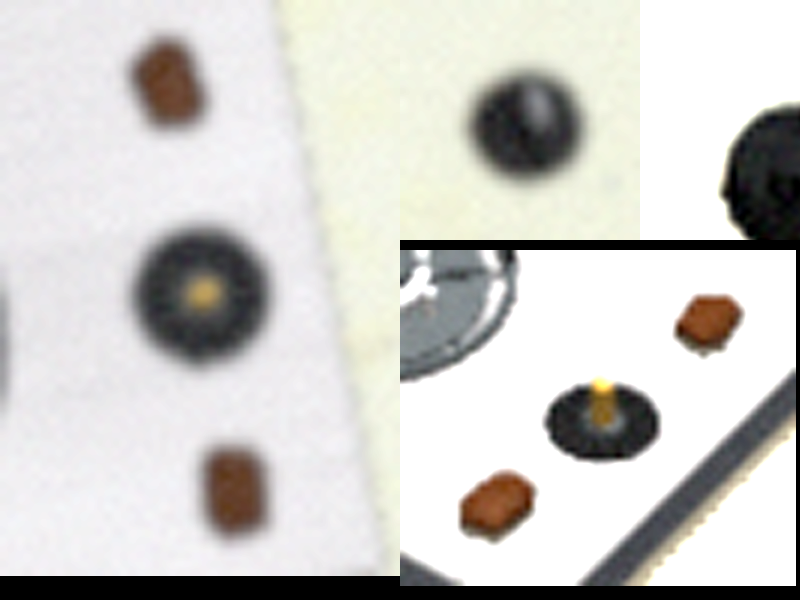

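The crop shows the shell pieces (rough orientation), the brass shaft in its black disc, and a light line on the knob pointing mostly +x. The resolution is low, so I'll average frames and work on enlarged images.

```bash
cat >> h.py <<'E'
def avg(n,k=6):
    ds=[arm.get_image(n) for _ in range(k)]; d=dict(ds[0]); d["avg"]=np.mean([x["image"] for x in ds],0).astype(np.float32); return d
def up(d,u,v,w,h,s):
    "float crop enlarged s times; crop pixel (i,j)-> image u0+(i+.5)/s-.5"
    c=d["avg"][v-h//2:v+h//2,u-w//2:u+w//2]; return cv2.resize(c,(w*s,h*s),interpolation=cv2.INTER_CUBIC),u-w//2,v-h//2
def big(mask,d,z,u0,v0,s,amin=50):
    out=[]
    for c in cv2.findContours(mask.astype(np.uint8),cv2.RETR_EXTERNAL,cv2.CHAIN_APPROX_NONE)[0]:
        if cv2.contourArea(c)<amin: continue
        P=np.array([onplane(d,u0+(a+.5)/s-.5,v0+(b+.5)/s-.5,z)[:2] for a,b in c[:,0]],np.float32)
        (x,y),(w,h),an=cv2.minAreaRect(P)
        if w<h: w,h,an=h,w,an+90
        M=cv2.moments(P); out.append(dict(c=np.round([x,y],1),cm=np.round([M["m10"]/M["m00"],M["m01"]/M["m00"]],1),wh=np.round([w,h],1),yaw=round((an+90)%180-90,1)))
    return out
E
python3 - <<'E'
from h import *
t=avg("top");s=avg("scene")
np.savez("avg.npz",t=t["avg"],s=s["avg"])
S=10
for nm,d in(("top",t),("scene",s)):
  for k,(u,v,z) in dict(a=((280,184,66) if nm=="top" else (308,201,66)),b=((288,234,66) if nm=="top" else (273,231,66))).items():
    e,u0,v0=up(d,u,v,22,22,S); m=(e[:,:,0]-e[:,:,2])>0.5*(e[:,:,0]-e[:,:,2]).max()
    print(nm,k,big(m,d,z,u0,v0,S))
e,u0,v0=up(t,284,210,26,26,S); g=e.max(2); print("disc",big(g<(g.max()+g.min())/2,t,61,u0,v0,S))
q=e[:,:,0]-e[:,:,2]; print("brass",big(q>.5*q.max(),t,85,u0,v0,S))
e,u0,v0=up(t,393,232,26,26,S); g=e.max(2); print("knob",big(g<(g.max()+40)/2,t,20,u0,v0,S))
e,u0,v0=up(t,345,244,60,60,S); q=e[:,:,1]-e[:,:,0]; print("tub",big(q>.5*np.percentile(q,90),t,82,u0,v0,S))
b=np.zeros((600,800,3),np.float32)
def put(d,u,v,w,h,sc,x,y,gain):
    e,_,_=up(d,u,v,w,h,sc); b[y:y+h*sc,x:x+w*sc]=e[:,:,::-1]*gain
put(t,284,210,12,12,25,0,0,1.8); put(s,291,214,12,14,25,0,300-50,1.8) if 0 else put(s,291,215,16,12,25,0,300,1.5)
put(t,393,232,16,16,18,400,0,2); put(s,373,321,30,30,10,400,300,2)
cv2.imwrite("pics/c2.png",np.clip(b,0,255))
E
```

```text
top a [{'c': array([667.6,  35. ]), 'cm': array([667.5,  34.7]), 'wh': array([30.6, 20.1]), 'yaw': 21.4}]
top b [{'c': array([496.3,   4.5]), 'cm': array([496.4,   4.7]), 'wh': array([30.8, 19.4]), 'yaw': 3.8}]
scene a [{'c': array([673.2,  39.7]), 'cm': array([673.1,  39.8]), 'wh': array([40. , 26.3]), 'yaw': 21.4}]
scene b [{'c': array([500. ,   9.2]), 'cm': array([500.2,   9.1]), 'wh': array([39.6, 27.5]), 'yaw': 6.5}]
disc [{'c': array([578.7,  19.4]), 'cm': array([578.5,  19.6]), 'wh': array([56.8, 56.7]), 'yaw': 64.2}]
brass [{'c': array([577.4,  18.9]), 'cm': array([577.5,  18.9]), 'wh': array([11.8, 10.6]), 'yaw': -44.1}]
knob [{'c': array([ 508.2, -359.3]), 'cm': array([ 508.4, -359.3]), 'wh': array([48.2, 46. ]), 'yaw': -63.4}]
tub [{'c': array([ 521.1, -195.4]), 'cm': array([ 521. , -195.7]), 'wh': array([25. ,  4.2]), 'yaw': 80.6}, {'c': array([ 462.4, -183.5]), 'cm': array([ 462.1, -176.2]), 'wh': array([122.3, 117.2]), 'yaw': 77.4}][ WARN:0@18.538] global loadsave.cpp:1063 imwrite_ Unsupported depth image for selected encoder is fallbacked to CV_8U.
```

View pics/c2.png

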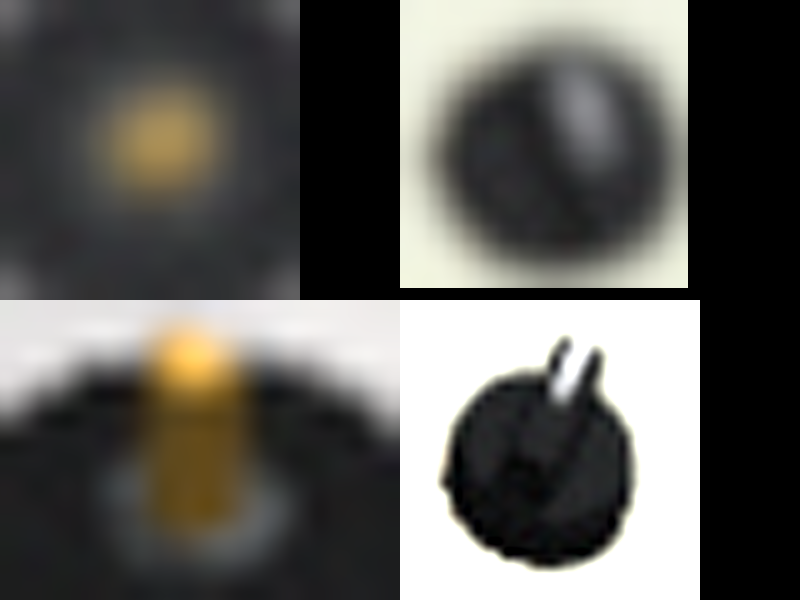

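The pointer of the knob faces roughly yaw +17° (white line, image top). The shaft's flat is probably along the 46°/226° line; I'll refine that later. Now moving toward shell a at (667,35), yaw 21°.

```bash
cat >> h.py <<'E'
def plan(x,y,z,yaw=None):
    "needed shift in tool axes (m) now, and turn about tool z (deg) to bring tool x to world yaw"
    s=arm.read_state(); r=R.from_quat(s["ee_rot"]); d=r.inv().apply(np.array([x,y,z])-s["position"])/1000
    m=r.as_matrix(); psi=np.degrees(np.arctan2(m[1,0],m[0,0])); tilt=np.degrees(np.arccos(-m[2,2]))
    print("t",round(float(s["clock"]),2),"pos",np.round(s["position"],1),"psi %.1f tilt %.2f"%(psi,tilt),"shift",d.round(4),"turn",None if yaw is None else round((psi-yaw+180)%360-180,1),
     "q6 %.2f"%s["joints"][5],"F",np.round(s["contact_force"],1),"w %.1f g %.1f"%(s["gripper_width"],s["grasp_force"]))
E
python3 -m pendant '[[0.039,0.0203,0,0,0,0,0.05],[0.039,0.0203,0,0,0,0,0.05],[0.039,0.0203,0,0,0,0,0.05],[0.039,0.0203,0,0,0,0,0.05],[0.039,0.0203,0,0,0,0,0.05],[0.039,0.0203,0,0,0,0,0.05],[0.039,0.0203,0,0,0,0,0.05],[0.039,0.0203,0,0,0,0,0.05],[0.039,0.0203,0,0,0,0,0.05],[0.039,0.0203,0,0,0,0,0.05],[0.039,0.0203,0,0,0,0,0.05],[0.039,0.0203,0,0,0,0,0.05]]'
python3 -m pendant '[[0.039,0.0203,0,0,0,0,0.05],[0.039,0.0203,0,0,0,0,0.05],[0.039,0.0203,0,0,0,0,0.05],[0,0,0.02,0,0,-7.83,0.05],[0,0,0.02,0,0,-7.83,0.05],[0,0,0.02,0,0,-7.83,0.05],[0,0,0.02,0,0,-7.83,0.05],[0,0,0.02,0,0,-7.83,0.05],[0,0,0.02,0,0,-7.83,0.05],[0,0,0,0,0,0,0.05]]'
python3 -c "
from h import *
plan(667.5,35.3,85,21.4)"
```

```text
clock: 2.0
position: [587.7, 140.2, 256.6]
ee_rot: [0.975, -0.221, 0.0, -0.0]
contact_force: [-0.1, 0.1, 0.1]
gripper_width: 50.1
grasp_force: 0.0
clock: 3.0
position: [664.1, 35.9, 132.9]
ee_rot: [0.983, 0.185, -0.003, -0.0]
contact_force: [0.1, 1.0, -0.4]
gripper_width: 50.0
grasp_force: 0.0
t 3.0 pos [664.1  35.9 132.9] psi 21.3 tilt 0.39 shift [0.0033 0.0019 0.0479] turn -0.1 q6 1.65 F [ 0.1  1.  -0.4] w 50.0 g 0.0
```

```bash
python3 -m pendant '[[0.003,0.002,0.012,0,0,0,0.05],[0,0,0.012,0,0,0,0.05],[0,0,0.012,0,0,0,0.05],[0,0,0.01,0,0,0,0.05],[0,0,0.002,0,0,0,0.05],[0,0,0,0,0,0,0.05],[0,0,0,0,0,0,0.015],[0,0,0,0,0,0,0.015],[0,0,0,0,0,0,0.015],[0,0,0,0,0,0,0.015],[0,0,0,0,0,0,0.015],[0,0,0,0,0,0,0.015]]'
python3 -c "
from h import *
plan(667.5,35.3,85,21.4)"
```

```text
clock: 4.2
position: [670.2, 35.7, 89.4]
ee_rot: [0.983, 0.186, 0.001, 0.0]
contact_force: [-0.4, 0.8, 5.5]
gripper_width: 25.9
grasp_force: 61.1
t 4.2 pos [670.2  35.7  89.4] psi 21.4 tilt 0.11 shift [-0.0026 -0.0006  0.0044] turn -0.0 q6 1.65 F [-0.4  0.8  5.5] w 25.9 g 61.1
```

```bash
python3 -m pendant '[[0,0,-0.01,0,0,0,0.015],[0,0,-0.03,0,0,0,0.015],[0,0,-0.04,0,0,0,0.015],[0,0,-0.04,0,0,0,0.015],[0,0,0,0,0,0,0.015]]'
python3 - <<'E'
from h import *
plan(462,-184,200)
t=avg("top",3);s=avg("scene",3)
S=10
e,u0,v0=up(t,345,244,56,56,S); q=e[:,:,1]-e[:,:,0]; 
for r in big(q>.35*np.percentile(q,95),t,82,u0,v0,S,2000): print("tub",r)
b=np.zeros((400,800,3),np.float32)
e=up(s,290,205,80,80,5)[0]; b[:,:400]=e[:,:,::-1]*1.3
e=up(t,290,205,80,80,5)[0]; b[:,400:]=e[:,:,::-1]*1.6
cv2.imwrite("pics/c3.png",np.clip(b,0,255).astype(np.uint8))
E
```

```text
clock: 4.7
position: [672.6, 35.7, 215.8]
ee_rot: [0.983, 0.186, 0.006, 0.0]
contact_force: [-0.5, 0.4, 0.6]
gripper_width: 25.6
grasp_force: 60.5
t 4.7 pos [672.6  35.7 215.8] psi 21.4 tilt 0.74 shift [-0.2764  0.1275  0.0128] turn None q6 1.65 F [-0.5  0.4  0.6] w 25.6 g 60.5
tub {'c': array([ 464.7, -184.3]), 'cm': array([ 464.4, -184.5]), 'wh': array([126.1, 124.2]), 'yaw': -70.8}
```

View pics/c3.png

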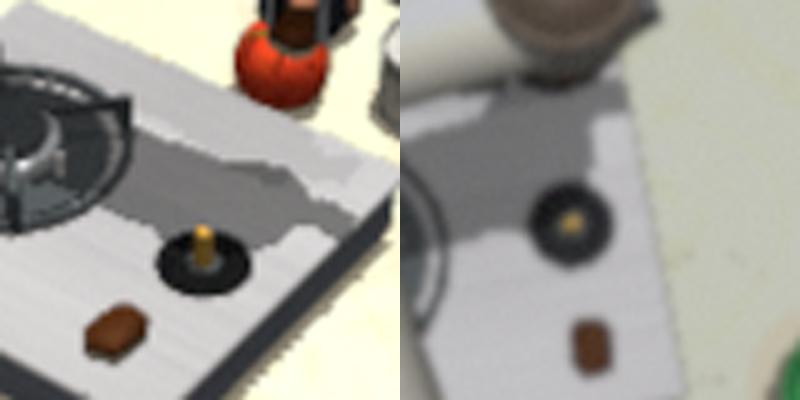

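The scene view shows shell a held between the fingers, with shell b and the shaft undisturbed. Carrying it to the tub at (465,-184).

```bash
python3 -m pendant '[[-0.0391,0.0181,0,0,0,0,0.015],[-0.0391,0.0181,0,0,0,0,0.015],[-0.0391,0.0181,0,0,0,0,0.015],[-0.0391,0.0181,0,0,0,0,0.015],[-0.0391,0.0181,0,0,0,0,0.015],[-0.0391,0.0181,0,0,0,0,0.015],[-0.0391,0.0181,0,0,0,0,0.015],[0,0,0,0,0,0,0.015],[0,0,0,0,0,0,0.015]]'
python3 -c "
from h import *
plan(464.6,-184.3,78)"
```

```text
clock: 5.9
position: [460.1, -182.9, 207.8]
ee_rot: [0.983, 0.185, -0.0, -0.0]
contact_force: [0.3, -0.1, 0.3]
gripper_width: 25.5
grasp_force: 60.5
t 5.9 pos [ 460.1 -182.9  207.8] psi 21.3 tilt 0.06 shift [0.0038 0.003  0.1298] turn None q6 1.99 F [ 0.3 -0.1  0.3] w 25.5 g 60.5
```

```bash
python3 -m pendant '[[0.004,0.003,0.03,0,0,0,0.015],[0,0,0.04,0,0,0,0.015],[0,0,0.04,0,0,0,0.015],[0,0,0.02,0,0,0,0.015],[0,0,0,0,0,0,0.015],[0,0,0,0,0,0,0.045],[0,0,0,0,0,0,0.045],[0,0,0,0,0,0,0.045],[0,0,-0.03,0,0,0,0.045],[0,0,-0.045,0,0,0,0.045],[0,0,-0.045,0,0,0,0.05],[0,0,0,0,0,0,0.05]]'
python3 -c "
from h import *
plan(496.3,5.1,85,5)"
```

```text
clock: 7.1
position: [469.8, -184.4, 206.3]
ee_rot: [0.982, 0.186, 0.008, 0.003]
contact_force: [0.4, 0.2, -0.3]
gripper_width: 50.0
grasp_force: 0.0
t 7.1 pos [ 469.8 -184.4  206.3] psi 21.5 tilt 0.97 shift [ 0.0923 -0.1678  0.1211] turn 16.5 q6 1.99 F [ 0.4  0.2 -0.3] w 50.0 g 0.0
```

```bash
python3 -m pendant '[[0.019,-0.0335,0,0,0,0,0.05],[0.019,-0.0335,0,0,0,0,0.05],[0.019,-0.0335,0,0,0,0,0.05],[0.019,-0.0335,0,0,0,0,0.05],[0.019,-0.0335,0,0,0,0,0.05],[0,0,0.04,0,0,8.25,0.05],[0,0,0.03,0,0,8.25,0.05],[0,0,0,0,0,0,0.05],[0,0,0,0,0,0,0.05]]'
python3 - <<'E'
from h import *
plan(496.3,5.1,83,5)
E
```

```text
clock: 8.0
position: [493.6, 7.0, 129.2]
ee_rot: [0.999, 0.044, 0.0, 0.0]
contact_force: [0.2, 1.2, 0.8]
gripper_width: 50.1
grasp_force: 0.0
t 8.0 pos [493.6   7.  129.2] psi 5.1 tilt 0.06 shift [0.0025 0.0021 0.0462] turn 0.1 q6 1.31 F [0.2 1.2 0.8] w 50.1 g 0.0
```

```bash
python3 -m pendant '[[0.0025,0.002,0.012,0,0,0,0.05],[0,0,0.012,0,0,0,0.05],[0,0,0.012,0,0,0,0.05],[0,0,0.008,0,0,0,0.05],[0,0,0,0,0,0,0.05],[0,0,0,0,0,0,0.05],[0,0,0,0,0,0,0.015],[0,0,0,0,0,0,0.015],[0,0,0,0,0,0,0.015],[0,0,0,0,0,0,0.015],[0,0,0,0,0,0,0.015]]'
python3 -c "
from h import *
plan(667.5,35.3,85,21.4)"
python3 -m pendant '[[0,0,-0.01,0,0,0,0.015],[0,0,-0.03,0,0,0,0.015],[0,0,-0.04,0,0,0,0.015],[0,0,-0.04,0,0,0,0.015],[0,0,0,0,0,0,0.015],[0,0,0,0,0,0,0.015]]'
python3 -c "
from h import *
plan(464.6,-184.3,78,21.4)"
```

```text
clock: 9.1
position: [496.4, 5.4, 85.3]
ee_rot: [0.999, 0.043, 0.001, -0.0]
contact_force: [-1.2, -0.2, 6.9]
gripper_width: 25.9
grasp_force: 59.6
t 9.1 pos [496.4   5.4  85.3] psi 4.9 tilt 0.11 shift [ 0.173  -0.0152  0.0006] turn -16.5 q6 1.32 F [-1.2 -0.2  6.9] w 25.9 g 59.6
clock: 9.7
position: [495.7, 5.4, 205.4]
ee_rot: [0.999, 0.042, 0.001, -0.001]
contact_force: [-0.4, -0.1, -1.0]
gripper_width: 26.1
grasp_force: 59.1
t 9.7 pos [495.7   5.4 205.4] psi 4.9 tilt 0.15 shift [-0.0474  0.1865  0.1271] turn -16.5 q6 1.32 F [-0.4 -0.1 -1. ] w 26.1 g 59.1
```

```bash
python3 -m pendant '[[-0.0095,0.0373,0,0,0,0,0.015],[-0.0095,0.0373,0,0,0,0,0.015],[-0.0095,0.0373,0,0,0,0,0.015],[-0.0095,0.0373,0,0,0,0,0.015],[-0.0095,0.0373,0,0,0,0,0.015],[0,0,0,0,0,0,0.015],[0,0,0,0,0,0,0.015]]'
python3 -c "
from h import *
plan(464.6,-184.3,85,21.4)"
```

```text
clock: 10.4
position: [463.1, -185.2, 202.8]
ee_rot: [0.999, 0.041, -0.002, -0.0]
contact_force: [0.2, 0.4, 0.0]
gripper_width: 25.8
grasp_force: 59.2
t 10.4 pos [ 463.1 -185.2  202.8] psi 4.7 tilt 0.19 shift [ 0.0019 -0.0007  0.1178] turn -16.7 q6 1.71 F [0.2 0.4 0. ] w 25.8 g 59.2
```

```bash
python3 -m pendant '[[0.002,0,0.03,0,0,0,0.015],[0,0,0.04,0,0,0,0.015],[0,0,0.035,0,0,0,0.015],[0,0,0.012,0,0,0,0.015],[0,0,0,0,0,0,0.015],[0,0,0,0,0,0,0.045],[0,0,0,0,0,0,0.045],[0,0,0,0,0,0,0.045],[0,0,-0.03,0,0,0,0.045],[0,0,-0.045,0,0,0,0.045],[0,0,-0.045,0,0,0,0.05],[0,-0.03,0,0,0,0,0.05]]'
python3 -m pendant '[[0.03,-0.04,0,0,0,0,0.05],[0.03,-0.04,0,0,0,0,0.05],[0.03,-0.04,0,0,0,0,0.05],[0,0,0,0,0,0,0.05]]'
python3 - <<'E'
from h import *
t=avg("top",6);s=avg("scene",6);S=10
e,u0,v0=up(t,345,244,50,50,S)
b=np.zeros((500,800,3),np.float32)
b[:400,:400]=cv2.resize(e,(400,400))[:,:,::-1]*1.8
e=up(s,311,278,50,50,8)[0]; b[:400,400:]=e[:,:,::-1]*1.6
cv2.imwrite("pics/c4.png",np.clip(b,0,255).astype(np.uint8))
# pointer line on the knob
for nm,d,(u,v) in(("top",t,(394,230)),("scene",s,(374,321))):
    n=24;e,u0,v0=up(d,u,v,n,n,S); g=e.min(2)
    yy,xx=np.mgrid[:n*S,:n*S]
    dark=(g<60).astype(np.uint8); hull=cv2.convexHull(max(cv2.findContours(cv2.morphologyEx(dark,cv2.MORPH_OPEN,np.ones((9,9))),0,2)[0],key=cv2.contourArea))
    ins=np.zeros_like(dark); cv2.fillConvexPoly(ins,hull,1); ins=cv2.erode(ins,np.ones((7,7)))
    th=np.percentile(g[ins>0],94); m=(g>th)&(ins>0)
    P=np.array([onplane(d,u0+(a+.5)/S-.5,v0+(c+.5)/S-.5,40)[:2] for c,a in np.argwhere(m)],np.float32)
    print(nm,th,len(P),P.mean(0),cv2.fitLine(P,cv2.DIST_L2,0,.01,.01).ravel())
    vx,vy=cv2.fitLine(P,cv2.DIST_L2,0,.01,.01).ravel()[:2]; print("yaw",np.degrees(np.arctan2(vy,vx)))
plan(508,-359,200,-163)
E
```

```text
clock: 11.6
position: [468.1, -156.4, 214.8]
ee_rot: [0.999, 0.042, 0.008, 0.002]
contact_force: [0.5, 0.4, -0.4]
gripper_width: 49.8
grasp_force: 0.0
clock: 12.0
position: [546.3, -23.2, 208.3]
ee_rot: [0.999, 0.045, 0.002, -0.0]
contact_force: [-0.3, 0.2, -0.7]
gripper_width: 50.1
grasp_force: 0.0
top 55.137856 702 [ 518.32635 -359.66   ] [ 9.6119303e-01  2.7587673e-01  5.1832642e+02 -3.5965997e+02]
yaw 16.014267
scene 46.287712 1722 [ 512.2626 -363.041 ] [ 9.8550773e-01  1.6963047e-01  5.1226276e+02 -3.6304099e+02]
yaw 9.766335
t 12.6 pos [543.  -27.9 207.4] psi 4.8 tilt 0.01 shift [-0.0628  0.327   0.0074] turn 167.8 q6 1.41 F [-0.1 -0.1 -0.9] w 50.0 g 0.0
```

View pics/c4.png

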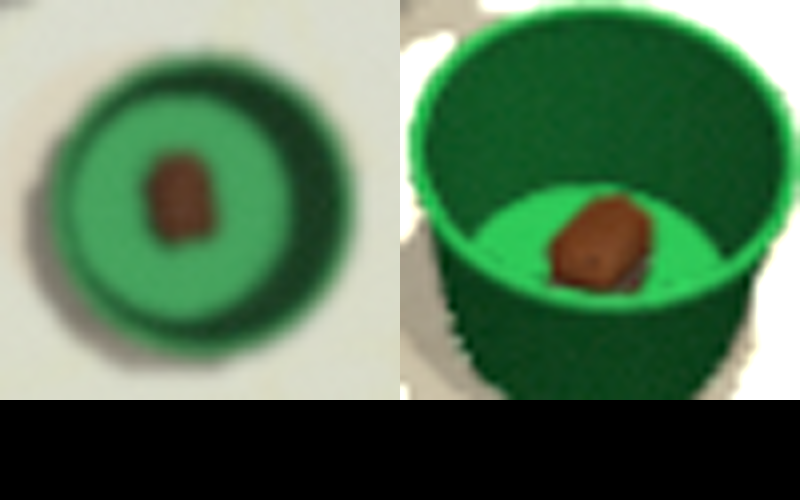

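The views show one shell lying on the tub floor, with the other apparently under it; I'll confirm that later. Next is the knob at about (508.5,-360.5), yaw 16°, gripped with tool yaw -164°.

```bash
python3 -m pendant '[[-0.009,0.0467,0,0,0,0,0.04],[-0.009,0.0467,0,0,0,0,0.04],[-0.009,0.0467,0,0,0,0,0.04],[-0.009,0.0467,0,0,0,0,0.04],[-0.009,0.0467,0,0,0,0,0.04],[-0.009,0.0467,0,0,0,0,0.04],[-0.009,0.0467,0,0,0,0,0.04],[0,0,0,0,0,8.4,0.04],[0,0,0,0,0,8.4,0.04],[0,0,0,0,0,8.4,0.04],[0,0,0,0,0,8.4,0.04],[0,0,0,0,0,8.4,0.04]]'
python3 -m pendant '[[0,0,0,0,0,8.4,0.04],[0,0,0,0,0,8.4,0.04],[0,0,0,0,0,8.4,0.04],[0,0,0,0,0,8.4,0.04],[0,0,0.01,0,0,8.4,0.04],[0,0,0.01,0,0,8.4,0.04],[0,0,0.01,0,0,8.4,0.04],[0,0,0.01,0,0,8.4,0.04],[0,0,0.01,0,0,8.4,0.04],[0,0,0.01,0,0,8.4,0.04],[0,0,0.01,0,0,8.4,0.04],[0,0,0.01,0,0,8.4,0.04]]'
python3 -m pendant '[[0,0,0.01,0,0,8.4,0.04],[0,0,0.01,0,0,8.4,0.04],[0,0,0.01,0,0,8.4,0.04],[0,0,0,0,0,0,0.04],[0,0,0,0,0,0,0.04]]'
python3 - <<'E'
from h import *
plan(508.5,-360.5,48,-164)
t=avg("top",4);S=10
# both shells gone from the hob, shaft free
c=np.load("avg.npz")["t"]
for u,v in((280,184),(288,234)): p=t["avg"][v-4:v+5,u-4:u+5].mean((0,1)); print(p, c[v-4:v+5,u-4:u+5].mean((0,1)))
s=avg("scene",20); np.save("s20.npy",s["avg"]); 
e,u0,v0=up(s,291,214,14,14,32)
b=np.zeros((480,800,3),np.float32); b[:448,:448]=e[:,:,::-1]*1.6
e=up(t,284,210,12,12,28)[0]; b[:336,450:450+336]=e[:,:,::-1]*1.9
# disc centre in scene
e,u0,v0=up(s,291,218,30,30,S); g=e.max(2); r=big(g<75,s,61,u0,v0,S,500); print(r)
for z in(60,88): print(z,proj(s,(578.5,19.5,z)),[np.round(proj(s,(578.5+6*np.cos(a),19.5+6*np.sin(a),z)),2) for a in np.radians([47,137,227,317])])
cv2.imwrite("pics/c5.png",np.clip(b,0,255).astype(np.uint8))
E
```

```text
clock: 13.8
position: [508.0, -358.7, 207.1]
ee_rot: [0.947, -0.321, -0.0, -0.0]
contact_force: [0.1, -0.4, 0.7]
gripper_width: 40.2
grasp_force: 0.0
clock: 15.0
position: [508.1, -358.6, 126.8]
ee_rot: [-0.356, 0.934, 0.0, -0.0]
contact_force: [0.6, 0.2, 0.8]
gripper_width: 39.8
grasp_force: 0.0
clock: 15.5
position: [508.2, -358.6, 97.4]
ee_rot: [-0.148, 0.989, -0.0, -0.0]
contact_force: [-0.2, -0.4, 0.5]
gripper_width: 39.9
grasp_force: 0.0
t 15.5 pos [ 508.2 -358.6   97.4] psi -162.9 tilt 0.02 shift [ 0.0003 -0.0019  0.0494] turn 1.1 q6 -0.92 F [-0.2 -0.4  0.5] w 39.9 g 0.0
[120.40124 119.41049 120.83951] [63.246906 52.024704 46.802467]
[121.69136 120.77778 122.32407] [60.53292  48.522625 42.767498]
[{'c': array([571.9, -40.6]), 'cm': array([571.2, -45.4]), 'wh': array([27.6, 18.7]), 'yaw': 46.2}, {'c': array([579.9,  21.1]), 'cm': array([579.8,  20.6]), 'wh': array([57.1, 55.4]), 'yaw': -41.5}]
60 (np.float64(290.2234971496528), np.float64(218.05720197788037)) [array([290.25, 216.72]), array([288.25, 218.02]), array([290.2 , 219.41]), array([292.2 , 218.09])]
88 (np.float64(290.33121954814794), np.float64(211.215386945515)) [array([290.36, 209.88]), array([288.33, 211.18]), array([290.3 , 212.56]), array([292.34, 211.25])]
```

View pics/c5.png

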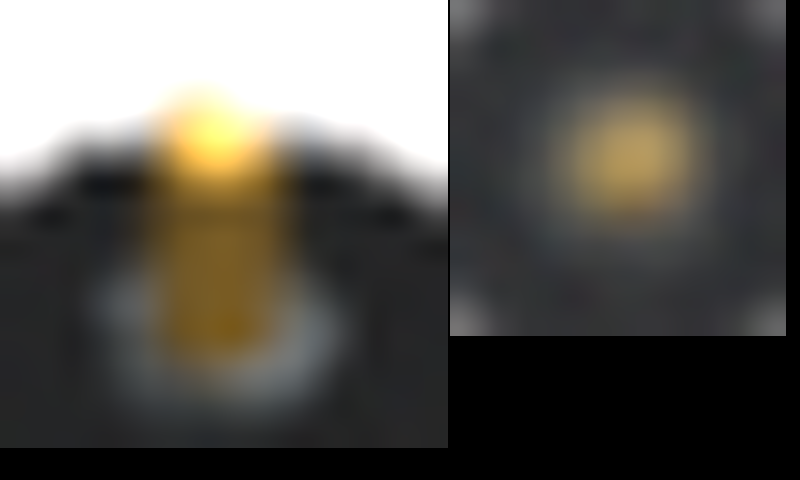

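Both shells are gone from the hob (deck colour at both spots). The brass blob looks elongated at right angles to the 46° yaw direction. I'll grasp the knob and measure the brass moments at the same time.

```bash
python3 -m pendant '[[0,-0.001,0.015,0,0,1,0.04],[0,0,0.015,0,0,0,0.04],[0,0,0.012,0,0,0,0.04],[0,0,0.007,0,0,0,0.04],[0,0,0,0,0,0,0.04],[0,0,0,0,0,0,0.04],[0,0,0,0,0,0,0.005],[0,0,0,0,0,0,0.005],[0,0,0,0,0,0,0.005],[0,0,0,0,0,0,0.005],[0,0,0,0,0,0,0.005]]'
python3 - <<'E'
from h import *
plan(508.5,-360.5,48,-164)
t=avg("top",15);s=avg("scene",1);s["avg"]=np.load("s20.npy");S=10
e,u0,v0=up(t,284,210,26,26,S); g=e.max(2); d=big(g<(g.max()+g.min())/2,t,61,u0,v0,S)[0]; print("disc",d)
I=t["avg"][204:216,278:290]; q=I[:,:,0]-I[:,:,2]; np.set_printoptions(linewidth=150); print(q.astype(int))
w=np.clip(q-6,0,None); P=np.array([onplane(t,u,v,86)[:2] for v in range(204,216) for u in range(278,290)]); w=w.ravel()
m=(P*w[:,None]).sum(0)/w.sum(); C=((P-m).T*w)@(P-m)/w.sum(); ev,V=np.linalg.eigh(C); print("brass",m,ev,np.degrees(np.arctan2(V[1],V[0])))
I=s["avg"][206:222,285:297]; print((I[:,:,0]-I[:,:,2]).astype(int)); print(I[:,:,0].astype(int))
E
```

```text
clock: 17.8
position: [509.2, -359.7, 49.3]
ee_rot: [-0.138, 0.99, -0.001, 0.001]
contact_force: [-0.4, 1.3, 5.8]
gripper_width: 12.2
grasp_force: 61.8
t 17.8 pos [ 509.2 -359.7   49.3] psi -164.1 tilt 0.11 shift [ 0.0009 -0.0006  0.0013] turn -0.1 q6 -0.94 F [-0.4  1.3  5.8] w 12.2 g 61.8
disc {'c': array([578.6,  19.8]), 'cm': array([578.5,  19.6]), 'wh': array([57. , 56.6]), 'yaw': 45.8}
[[ 0 -1 -1 -1 -2 -1 -2 -2 -1 -2 -2  0]
 [-1 -1 -2 -2 -1 -2 -2 -1 -1 -2 -1 -1]
 [-1 -2 -2 -2 -1 -1  0  0  0 -1 -2 -2]
 [-2 -2 -1 -1  1  6 12 11  5  0 -2 -2]
 [-2 -1 -2  0  8 23 32 29 15  1 -2 -2]
 [-1 -2 -1  3 18 37 46 39 19  2 -1 -2]
 [-2 -1 -1  3 17 35 42 33 15  1 -1 -1]
 [-1 -2 -1  0  7 18 22 15  5 -1 -1 -2]
 [-2 -1 -1 -1  0  1  3  1 -1 -2 -1 -2]
 [-1 -1 -1 -1 -2 -1 -1 -2 -2 -2 -1 -1]
 [-1  0 -1 -1 -2 -1 -2 -2 -1 -1 -1 -1]
 [ 0  0 -1 -1 -1 -1 -2 -1 -1 -1 -1  0]]
brass [577.46704565  18.95688279] [10.28685824 13.47642274] [-145.57450191  124.42549809]
[[  2   2   1   2   2   2   2   2   2   2   2   3]
 [  1   1   2   2   3   2   3   2   2   2   2   2]
 [  1   1   2   1   2   2   2   1   1   2   2
[... 786 characters left out ...]
170 172 174 176 177 177 178 177 176]
 [170 170 170 169 167 166 172 174 176 177 178 179]
 [170 171 171 162 166 188 182 166 158 174 176 178]
 [152 110 104 100 143 194 181 127  93 109 128 162]
 [ 86  35  23  40  90 127 120  78  32  31  58  94]
 [ 24  23  22  39  63  73  74  60  29  22  23  26]
 [ 23  23  23  40  63  74  73  60  29  23  23  24]
 [ 24  23  32  52  68  74  74  65  42  23  23  23]
 [ 23  26  45  61  67  74  74  71  59  36  23  22]
 [ 23  22  36  53  63  73  73  74  67  46  23  24]
 [ 23  22  33  48  54  65  73  72  60  33  23  22]
 [ 23  23  27  36  39  43  50  48  37  23  23  23]
 [ 23  22  22  26  27  26  28  26  23  23  22  24]
 [ 24  23  23  23  22  23  24  23  23  22  21  23]]
```

The moments put the minor axis at 34° and the blob offset from the disc at 212°, so the flat faces about yaw 32°. The knob is gripped (12 mm reading on the 14 mm bar, knob bottom 49 mm below the TCP). Lifting and carrying it over the shaft.

```bash
python3 -m pendant '[[0,0,-0.02,0,0,0,0.005],[0,0,-0.04,0,0,0,0.005],[0,0,-0.045,0,0,0,0.005],[0,0,-0.045,0,0,0,0.005],[0,0,-0.005,0,0,-8,0.005],[0,0,0,0,0,-8,0.005],[0,0,0,0,0,0,0.005],[0,0,0,0,0,0,0.005]]'
python3 -c "
from h import *
plan(579.3,19.8,205,-148)"
```

```text
clock: 19.4
position: [508.0, -359.1, 202.3]
ee_rot: [-0.273, 0.962, 0.001, -0.001]
contact_force: [-0.9, 0.2, -1.0]
gripper_width: 12.7
grasp_force: 61.1
t 19.4 pos [ 508.  -359.1  202.3] psi -148.3 tilt 0.11 shift [-0.2598  0.2849 -0.0024] turn -0.3 q6 -0.66 F [-0.9  0.2 -1. ] w 12.7 g 61.1
```

```bash
python3 -m pendant '[[-0.026,0.0285,0,0,0,0,0.005],[-0.026,0.0285,0,0,0,0,0.005],[-0.026,0.0285,0,0,0,0,0.005],[-0.026,0.0285,0,0,0,0,0.005],[-0.026,0.0285,0,0,0,0,0.005],[-0.026,0.0285,0,0,0,0,0.005],[-0.026,0.0285,0,0,0,0,0.005],[-0.026,0.0285,0,0,0,0,0.005],[-0.026,0.0285,0,0,0,0,0.005],[-0.026,0.0285,0,0,0,0,0.005],[0,0,0,0,0,0,0.005],[0,0,0,0,0,0,0.005]]'
python3 -m pendant '[[0,0,0.03,0,0,0,0.005],[0,0,0.02,0,0,0,0.005],[0,0,0,0,0,0,0.005]]'
python3 - <<'E'
from h import *
plan(579.3,19.8,150,-148)
s=avg("scene",4);t=avg("top",2)
b=np.zeros((480,800,3),np.float32); b[:480,:480]=up(s,292,210,48,48,10)[0][:,:,::-1]*1.6
b[:320,480:800]=up(t,284,210,40,40,8)[0][:,:,::-1]*1.9
cv2.imwrite("pics/c6.png",np.clip(b,0,255).astype(np.uint8))
E
```

```text
clock: 20.6
position: [578.5, 20.8, 202.4]
ee_rot: [-0.275, 0.962, 0.0, -0.001]
contact_force: [-0.6, -0.4, -1.2]
gripper_width: 12.5
grasp_force: 61.1
clock: 20.9
position: [576.2, 18.3, 149.9]
ee_rot: [-0.273, 0.962, 0.0, -0.004]
contact_force: [-0.0, -0.6, -0.1]
gripper_width: 12.3
grasp_force: 61.1
t 20.9 pos [576.2  18.3 149.9] psi -148.3 tilt 0.46 shift [-0.0034 -0.0003 -0.0001] turn -0.3 q6 -1.33 F [-0.  -0.6 -0.1] w 12.3 g 61.1
```

View pics/c6.png

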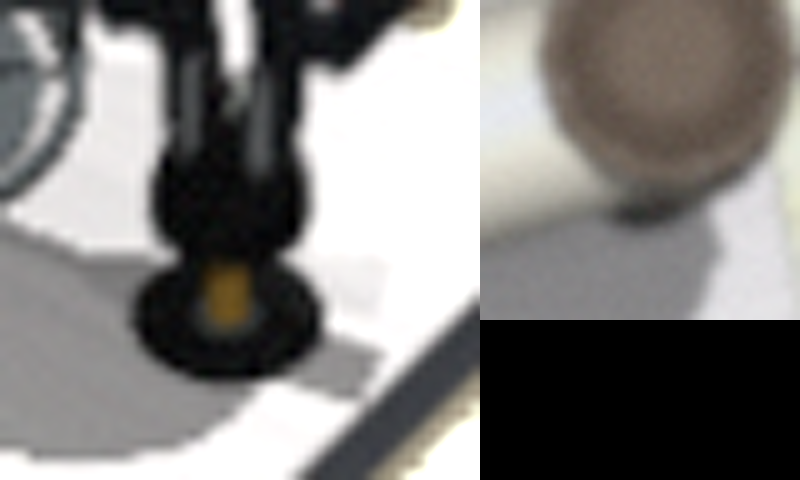

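The scene crop shows the knob (centre about u 230) directly over the brass shaft (228). Descending gently.

```bash
python3 -m pendant '[[0,0,0,0,0,0,0.005],[0,0,0,0,0,0,0.005]]' >/dev/null
python3 -c "
from h import *
plan(579.3,19.8,140,-148)"
python3 -m pendant '[[0,0,0.004,0,0,0,0.005],[0,0,0.004,0,0,0,0.005],[0,0,0.004,0,0,0,0.005],[0,0,0.002,0,0,0,0.005],[0,0,0.002,0,0,0,0.005],[0,0,0.002,0,0,0,0.005],[0,0,0,0,0,0,0.005]]'
python3 -c "
from h import *
plan(579.3,19.8,140,-148)"
```

```text
t 21.4 pos [579.   20.  153.9] psi -148.1 tilt 0.06 shift [-0.0002 -0.0003  0.0139] turn -0.1 q6 -1.33 F [ 0.2 -0.2 -0.7] w 12.2 g 61.1
clock: 22.1
position: [578.6, 19.9, 135.0]
ee_rot: [-0.275, 0.962, 0.0, -0.0]
contact_force: [-0.2, -0.6, -1.0]
gripper_width: 12.3
grasp_force: 61.1
t 22.1 pos [578.6  19.9 135. ] psi -148.1 tilt 0.03 shift [-0.0005 -0.0004 -0.005 ] turn -0.1 q6 -1.33 F [-0.2 -0.6 -1. ] w 12.3 g 61.1
```

```bash
for i in 1 2; do :; done; python3 -m pendant '[[0,0,0.0015,0,0,0,0.005],[0,0,0.0015,0,0,0,0.005],[0,0,0.001,0,0,0,0.005],[0,0,0,0,0,0,0.005]]'
python3 -m pendant '[[0,0,0.0015,0,0,0,0.005],[0,0,0.0015,0,0,0,0.005],[0,0,0.001,0,0,0,0.005],[0,0,0,0,0,0,0.005]]'
```

```text
clock: 22.5
position: [579.0, 20.0, 131.3]
ee_rot: [-0.275, 0.962, -0.0, 0.0]
contact_force: [-0.7, -0.3, -0.7]
gripper_width: 12.4
grasp_force: 61.1
clock: 22.9
position: [579.1, 20.0, 127.3]
ee_rot: [-0.275, 0.962, 0.0, 0.0]
contact_force: [1.4, 0.9, -0.8]
gripper_width: 12.6
grasp_force: 61.1
```

```bash
python3 -m pendant '[[0,0,0.0015,0,0,0,0.005],[0,0,0.0015,0,0,0,0.005],[0,0,0,0,0,0,0.005]]'
python3 -m pendant '[[0,0,0.0015,0,0,0,0.005],[0,0,0.0015,0,0,0,0.005],[0,0,0,0,0,0,0.005]]'
python3 -m pendant '[[0,0,0.001,0,0,0,0.005],[0,0,0.001,0,0,0,0.005],[0,0,0,0,0,0,0.005]]'
```

```text
clock: 23.2
position: [579.1, 20.1, 124.3]
ee_rot: [-0.275, 0.962, 0.0, 0.0]
contact_force: [1.4, 0.1, -0.8]
gripper_width: 11.9
grasp_force: 61.1
clock: 23.5
position: [579.1, 20.1, 121.3]
ee_rot: [-0.275, 0.962, -0.0, 0.0]
contact_force: [1.9, 0.4, -0.3]
gripper_width: 12.5
grasp_force: 61.2
clock: 23.8
position: [579.1, 20.0, 119.7]
ee_rot: [-0.275, 0.962, -0.0, 0.0]
contact_force: [2.6, 1.7, 2.8]
gripper_width: 12.5
grasp_force: 61.5
```

It slid on with no resistance and met the spring at TCP z of about 120, so the knob is home. Pressing on.

```bash
python3 -m pendant '[[0,0,0.001,0,0,0,0.005],[0,0,0.001,0,0,0,0.005],[0,0,0.001,0,0,0,0.005],[0,0,0.001,0,0,0,0.005],[0,0,0,0,0,0,0.005]]'
python3 -m pendant '[[0,0,0.001,0,0,0,0.005],[0,0,0.001,0,0,0,0.005],[0,0,0.001,0,0,0,0.005],[0,0,0,0,0,0,0.005],[0,0,0,0,0,0,0.005]]'
python3 -m pendant '[[0,0,0.0005,0,0,0,0.005],[0,0,0.0005,0,0,0,0.005],[0,0,0,0,0,0,0.005],[0,0,0,0,0,0,0.005]]'
```

```text
clock: 24.3
position: [579.2, 20.0, 115.7]
ee_rot: [-0.275, 0.962, -0.0, 0.001]
contact_force: [1.1, 2.5, 6.3]
gripper_width: 12.8
grasp_force: 61.9
clock: 24.8
position: [579.2, 20.1, 113.2]
ee_rot: [-0.275, 0.961, -0.0, 0.001]
contact_force: [1.4, 2.3, 7.9]
gripper_width: 12.2
grasp_force: 62.3
clock: 25.2
position: [579.2, 20.0, 113.0]
ee_rot: [-0.275, 0.961, -0.0, 0.001]
contact_force: [-1.4, 1.6, 10.7]
gripper_width: 12.1
grasp_force: 62.8
```

Run:
```python
from h import *
plan(579.3,19.8,113,-148)
s=avg("scene",6);t=avg("top",2)
b=np.zeros((600,800,3),np.float32); b[:480,:400]=up(s,292,208,40,48,10)[0][:,:,::-1]*1.8
b[:400,400:800]=up(s,312,278,40,40,10)[0][:,:,::-1]*1.8
c=np.load("avg.npz"); print("bowl/lighter change",np.abs(t["avg"]-c["t"])[155:197,333:370].mean(),np.abs(t["avg"]-c["t"])[220:285,145:165].mean())
cv2.imwrite("pics/c7.png",np.clip(b,0,255).astype(np.uint8))
```

```text
t 25.2 pos [579.2  20.  113. ] psi -148.1 tilt 0.09 shift [ 0.0001 -0.0002  0.    ] turn -0.1 q6 -1.33 F [-1.4  1.6 10.7] w 12.1 g 62.8
bowl/lighter change 0.7114971 0.79961526
```

View pics/c7.png

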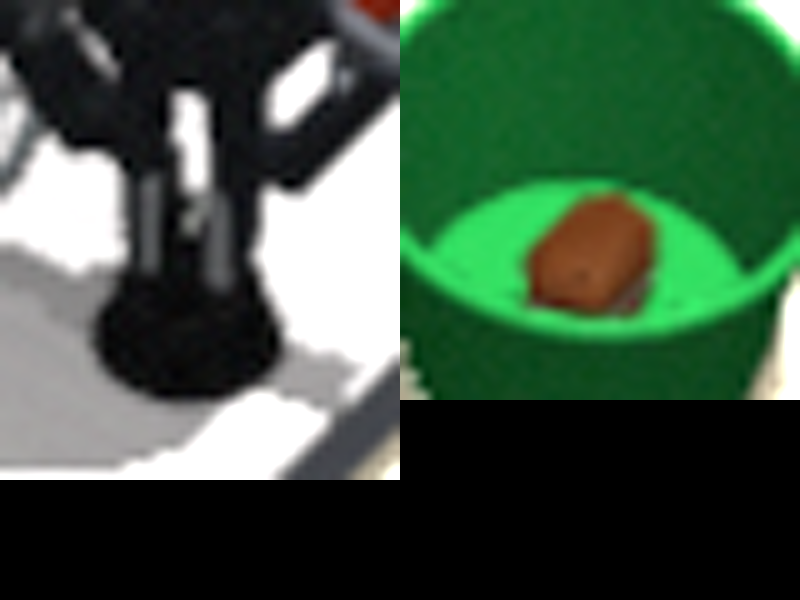

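The knob sits down at the disc between the fingers, the tub is upright with a shell visible, and the bowl and lighter areas are unchanged. I'll triangulate the visible shell's height to confirm that two are stacked.

Run:
```python
from h import *
t=avg("top",2);s=avg("scene",2);r=[]
for d,(u,v) in((t,(342,243)),(s,(311,283))):
    e,u0,v0=up(d,u,v,24,24,10); q=(e[:,:,0]-e[:,:,1]); m=(q>.5*q.max()).astype(np.uint8); M=cv2.moments(m,True)
    r.append(ray(d,u0+(M["m10"]/M["m00"]+.5)/10-.5,v0+(M["m01"]/M["m00"]+.5)/10-.5)); print(M["m00"])
(o1,d1),(o2,d2)=r; k=np.linalg.lstsq(np.c_[d1,-d2],o2-o1,rcond=None)[0]; print(o1+k[0]*d1,o2+k[1]*d2)
```

```text
4533.0
9130.0
[ 468.09500127 -182.09645035   30.28938362] [ 469.13188134 -182.98188451   30.42419366]
```

The visible shell is at a height of about 30 mm, so it rests on the other one: both are in the tub.

```bash
python3 -c "
from bench import arm
print(arm.read_state()['contact_force']); print(arm.job_done())"
```

```text
[-1.16103647  1.81915154 10.83880982]
the job is handed in; nothing more can be done
None
```

I've handed the job in at about 25 s of the 72 s allowed: both shells are in the upright tub, and the knob is home on the shaft and still held pressed to the stop, with the bowl and lighter unmoved.

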